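# Hang a target frame on its spring-gated side hooks

### The job

Take the target frame out of its rack and hang it level, about in the middle, on the twin hook of the post stand: bring the ends of its top bar in sideways through the two open mouths, push the spring keepers back with the bar, and let the bar down until it rests on the bottom of both throats, where the keepers spring shut over it. Work gently, without forcing the hook, leave the other things on the table where they are, and let go of the frame once it hangs.

Things in the scene. Friction and masses are not known exactly. Their poses are not given: they have to be found in the camera images.
- frame: Loose upright target frame, black metal, about 220 g, white panel with a cross. Origin: centre of its underside; z up, x its flat normal (same from either side), y along its top bar. Top bar 10 mm thick (x), 130 mm long (y), from z = 70 to 82 mm; the frame below is 60 mm wide (y), 10 mm thick, so the bar's ends stand out 35 mm each side as ears.
- bar (a point): Centre of the frame's top bar, 76 mm above the frame's underside: the place to grip it, from above, across its 10 mm thickness (x). Below it is the white panel, 3 mm thick, set back. Axes as the frame's.
- rack: Fixed black rack that holds the frame at the start: base 60 (x) x 70 (y) x 8 mm high, with two walls up to z = 30 mm leaving a 12 mm slot along y over its centre. Origin: centre of its underside. The frame stands on the base, 8 mm above the table, and comes out straight up.
- stand: Fixed post stand with the twin hook: a black metal fork of two like upright plates 10 mm thick, at y = -50 and +50 mm, joined by a crosspiece at x = 70 to 82 mm, clamped to a 25 mm post at x = 125 mm, 185 mm tall. Origin: on the table below the middle between the two throats (see throat); z up; the mouths open towards -x.
- throat (a point): Fixed to the stand, its axes: middle between the throat floors, 150 mm up, were the fork fully in. The fork with all it carries is clamped firmly 0 to 30 mm farther to -x, differing each time and not measured: find it by touch or eye. From the fork's own throat middle: each throat spans x = -7.5 to 7.5 mm, 20 mm deep. A bar resting on the floor has its centre 6 mm above it.
- mouth (a point): Fixed to the stand, its axes: middle between the two mouths' sills, 170 mm up, 18.5 mm to -x of throat; off by the same unmeasured 0 to 30 mm. Sill: flat top of a tooth 22 mm long (x), right in front of the throat. Above it a lip, underside 188 mm, top 194 mm up, from 8.5 mm before the throat backwards, so the mouth is 18 mm high and the throat cannot be entered from above.
- keepers (a point): Fixed to the stand, its axes: middle between the two keepers' front faces, 179 mm up, 5 mm to -x of throat; off by the same 0 to 30 mm. A keeper is a steel block in each mouth, 171 to 187 mm up, barring the throat. Pushed to +x each resists with 2 N at first, 4 N at its end stop 10.5 mm on; from 8 mm on the bar can go down. Once the bar is below, they spring shut over it.
- lens: Bystander: loose lens on a short post, disc foot 44 mm wide, 105 mm tall. Origin: centre of its underside.
- driver: Bystander: loose screwdriver lying on the table. Origin: middle of its underside.
- clamp: Bystander: loose flat steel table clamp, about 76 x 36 x 9 mm. Origin: middle of its underside.
- tape: Bystander: loose roll core, a ring of 68 mm outside diameter, 19 mm high, lying flat. Origin: centre of its underside.
There are look-alikes about, which are no part of the job. There is more than one size of the stand; the one meant has the size given above.

How it is judged (in metres and radians):
On the way, in this order (a step that is already met when the one before it is completed fails the run):
1. the frame is lifted clear of the rack (height (world z) of frame above 0.05 m), for 0.1 s.
2. the bar is in both mouths, above the sills (z of bar in the frame of stand between 0.17 and 0.188 m and x of bar in the frame of stand between -0.042 and 0.006 m and angle between the y axis of frame and the y axis of stand, either way round below 0.12 rad and y of bar in the frame of stand between -0.018 and 0.018 m), for 0.05 s.
At the end, for the whole second after the job is handed in: The frame hangs released and at rest by both bar ends on the throat floors below the keepers: bar centre within 3 mm of 156 mm above the table, square to the plates within 5 degrees, upright within 14 degrees, centred between the plates within 15 mm (z of bar in the frame of stand between 0.153 and 0.159 m and x of bar in the frame of stand between -0.036 and 0.006 m and y of bar in the frame of stand between -0.015 and 0.015 m and angle between the y axis of frame and the y axis of stand, either way round below 0.09 rad and angle between frame's own z axis and vertical below 0.25 rad and contact force between frame and stand above 0.5 N and linear speed of frame below 0.05 m/s); the robot touches nothing.
It fails at once if the frame is forced against the hook: more than 28 N while the bar is not yet down on the throat floors, or more than 40 N anywhere (contact force between frame and stand above 40 N or (contact force between frame and stand above 28 N and z of bar in the frame of stand above 0.1585 m)).
It fails at once if the robot presses on the hook stand with more than 28 N (contact force between any of the fingers, the arm and stand above 28 N).
It fails at once if a bystander is moved by more than 15 mm (distance of any of lens, driver, clamp, tape from where it was at the start of the episode above 0.015 m).
It also fails if it takes over 48 s, if anything falls off the work surface, if the arm or the gripper's body presses on something with over 40 N, if the wrist force passes 120 N, or if a joint passes its speed limit or range.

### The arm

A 7-joint arm with a two-finger parallel gripper is mounted at the origin on the work surface. World frame = base frame: x ahead of the robot, y to its left, z up, the work surface at z = 0. Lengths are in m, angles in degrees, forces in N, time in s.
With the tool pointing down it reaches from about 0.35 to 0.9 m from the base axis. Payload 7.2 kg.
Tool frame: the origin (TCP) lies at the very end of the fingers, on their centre line; the grasp point (between the pads) lies 19 mm behind it; x points along the fingers, z is the direction in which the jaws open and shut, and the axes are right-handed (so a half turn about x gives the same grasp; the last joint's range is limited). The gripper opens to 85 mm and grips with 20 to 120 N. Pads are 22 mm wide; open, the fingers measure 114 mm over their backs; the gripper's body (76 mm by 85 mm) begins 54 mm behind the grasp point. The pads swing forward as they close: fully open they stand 13 mm farther back than shut.
Start: joints at [60.55, 23.554, -0.728, 91.456, 0.321, 64.991, -4.71], TCP at [0.269, -0.564, 0.231] pointing down, gripper open.
Joint ranges: [-169.25, 169.25], [-16.82, 113.86], [-84.01, 82.57], [7.8, 145.47], [-59.2, 239.2], [7.22, 106.19], [-163.78, 163.78]. Speed limits (degrees/s): [136.94, 136.94, 172.46, 172.46, 180, 180, 180].

### API

Orientations are given as a 3x3 rotation matrix whose columns are the frame's x, y, z axes.
In Python, from bench import manip gives the robot as it stands.
- The arm moves only by the tool drive_tool, never from a script. Its argument "series" is a list of rows, each a list of 5 numbers: the finger opening in mm, from 0 to 85.4, then the shift along the world's x, y, z in mm, then the turn about the world's z in rad. A call has exactly 5 rows; each row shifts and turns the pose as measured when the row begins; what a row does not reach is not made up. A row lasts 1/12 s, in which the tool goes at most 41.7 mm and 7.16 degrees, less where a joint would pass 70% of its speed; a pose out of reach is approached as far as the arm can. A call is refused whole if a number of a shift passes 41.7 or a number of a turn 0.125, either way. A call with a gripper value outside its range is refused whole. The fingers move at their own pace and stop on an object; the grip force is fixed at half the most. Time passes only in rows, so rows that do not move let the fingers close, or fill a call up. It gives the time, the measured TCP pose, the force and the opening at its end, in the units of the state.
- manip.read_state(): the state, without advancing time (a new reading comes with each control period).
- manip.read_camera(name): name is "side" or "top" or "wrist"; returns a dict with "frame" (384x512x3 uint8, blue, green, red), "vfov" (degrees; the focal length in pixels is half the picture's height over the tangent of half this angle, whatever the lens; pixels are square), "cx", "cy" (the principal point, pixels), "origin" and "attitude" of the camera in the world; the wrist camera has in their place "hand_eye" (4x4, takes a point from camera to tool coordinates, whose origin is the TCP and whose axes are the tool frame's). Camera axes: x right, y up, looking along -z (the intrinsics and any distortion apply to the point x, -y, -z); pixel columns grow to the right and rows downward; lengths in m; the calibration is good to about 2 mm. A picture is of the moment at which its call begins: read the wrist's pose just before it. There is no depth.
- manip.close_job(): hands the job in, once; it reports no verdict.
Trained networks look in the newest picture that a camera, given by its name, has taken for a name from the list of things; names that differ only in an ending like _2 or _b are one class to them, and where a whole thing is asked for, a point or a joint stands for the part that bears it (a point fixed in the world has none). Each returns a list of dicts, best first, with "p" (0 to 1); they miss things now and then, are a little off and sometimes report something else, mostly with a low value. They report only what shows in the picture. A call takes as long as a camera call. They do not tell look-alikes from the thing itself.
- manip.trace(thing, camera): "pixels" (384x512 bool, what is visible of it) and "position" ([row, column] in pixels, amid what is visible of it).
- manip.place_of(thing, camera): "position" ([row, column] in pixels: a listed point, or the origin of a listed thing).
The state is a dict: "clock": time; "joint_pos": joint angles; "qd": joint speeds; "joint_torque": joint torques, N m; "eef_pos": TCP position; "orientation": TCP orientation; "force": force on the tool from outside, world axes, zero at the start; "moment": the same for the moment, N m; "opening": opening from 0.0 (shut) to 1.0 (fully open).
Only numpy, scipy, OpenCV 4.12 (cv2) and the standard library are available. Lean on these libraries where they do the work, as an engineer would, in place of code of your own. Each camera call takes 0.05 s, during which the arm holds its last target. There are 200 camera calls.

## Working session

There is one attempt and no reset: what is moved stays moved. The work goes in short steps, Python scripts to look and compute and a tool call to move; the robot and the scene stay as the last step left them, time stands still between calls to the robot, and variables do not carry over. Pictures are saved under pics/ and viewed, about 8 in all and at most 12, crops included, and the job is handed in when it is done.

Besides the shell and the picture viewer there is one more tool, called after ">>>" by a JSON object that holds its "method" and its "body". drive_tool: Moves the arm, as the interface text tells. Its arguments: {"type":"object","properties":{"series":{"type":"array","items":{"type":"array","items":{"type":"number"}}}},"required":["series"]}

```bash
mkdir -p pics; ls
cat > h.py <<'E'
import numpy as np, cv2
from bench import manip
def shot(n,fn=None):
    s=manip.read_state(); c=manip.read_camera(n)
    if fn: cv2.imwrite('pics/'+fn,c['frame'])
    if 'hand_eye' in c:
        H=np.array(c['hand_eye']); T=np.eye(4); T[:3,:3]=np.array(s['orientation']); T[:3,3]=s['eef_pos']
        T=T@H; c['R'],c['o']=T[:3,:3],T[:3,3]
    else: c['R'],c['o']=np.array(c['attitude']),np.array(c['origin'])
    c['f']=c['frame'].shape[0]/2/np.tan(np.radians(c['vfov'])/2)
    return c
def ray(c,p):
    r,q=p; d=c['R']@np.array([(q-c['cx'])/c['f'],-(r-c['cy'])/c['f'],-1.]); return c['o'],d/np.linalg.norm(d)
def onz(c,p,z):
    o,d=ray(c,p); return o+d*(z-o[2])/d[2]
def proj(c,P):
    v=c['R'].T@(np.array(P)-c['o']); return [c['cy']+c['f']*v[1]/v[2], c['cx']-c['f']*v[0]/v[2]]
def tri(rays):
    A=np.zeros((3,3));b=np.zeros(3)
    for o,d in rays:
        M=np.eye(3)-np.outer(d,d);A+=M;b+=M@o
    x=np.linalg.solve(A,b); return x,[np.linalg.norm((np.eye(3)-np.outer(d,d))@(x-o)) for o,d in rays]
E
python3 - <<'E'
from h import *
np.set_printoptions(precision=4,suppress=True)
s=manip.read_state(); print(s['orientation'],s['eef_pos'],s['opening'],s['clock'])
ims=[]
for n in ['side','top']:
    c=shot(n); ims.append(c['frame']); print(n,{k:c[k] for k in c if k not in('frame','R')})
    for t in ['frame','bar','rack','stand','throat','mouth','keepers','lens','driver','clamp','tape']:
        print(t,[(np.round(d['position']),round(d['p'],2)) for d in manip.place_of(t,n)])
for n,i in zip(['side','top'],ims): cv2.imwrite(f'pics/{n}0.png',cv2.resize(i,(800,600)))
E
```

```text
pics
[[-0.0008  0.9023  0.4312]
 [ 0.0014  0.4312 -0.9023]
 [-1.     -0.0001 -0.0016]] [ 0.2692 -0.5635  0.2304] 1.0026867471592222 0.0
side {'vfov': 53.05468552257299, 'cx': 255.2135642679108, 'cy': 192.63648271426462, 'origin': array([ 0.537 , -0.6802,  0.7342]), 'attitude': array([[ 0.9967,  0.052 , -0.0627],
       [-0.0815,  0.6603, -0.7466],
       [ 0.0026,  0.7492,  0.6623]]), 'o': array([ 0.537 , -0.6802,  0.7342]), 'f': np.float64(384.6326433929618)}
frame [(array([166., 217.]), 0.82)]
bar [(array([152., 216.]), 0.83)]
rack [(array([174., 218.]), 0.87)]
stand [(array([239., 330.]), 0.59)]
throat [(array([207., 334.]), 0.98)]
mouth [(array([201., 335.]), 0.81), (array([181., 294.]), 0.54)]
keepers [(array([199., 334.]), 0.91)]
lens [(array([209., 307.]), 0.77)]
driver []
clamp [(array([315., 166.]), 0.62)]
tape [(array([180., 291.]), 0.49)]
top {'vfov': 48.352629805336925, 'cx': 263.0058961123329, 'cy': 196.91551409695785, 'origin': array([0.4225, 0.015 , 0.9961]), 'attitude': array([[ 0.0185,  0.9809, -0.1934],
       [-0.9998,  0.0176, -0.0062],
       [-0.0027,  0.1935,  0.9811]]), 'o': array([0.4225, 0.015 , 0.9961]), 'f': np.float64(427.69214377181584)}
frame [(array([247., 160.]), 0.92)]
bar [(array([244., 154.]), 0.79)]
rack [(array([248., 163.]), 0.74)]
stand [(array([135., 290.]), 0.91), (array([212., 346.]), 0.56)]
throat [(array([118., 292.]), 0.92), (array([212., 348.]), 0.43)]
mouth [(array([114., 289.]), 0.77)]
keepers [(array([113., 294.]), 0.78)]
lens [(array([150., 252.]), 0.98)]
driver [(array([278., 264.]), 0.58)]
clamp [(array([300., 370.]), 0.61)]
tape [(array([150., 194.]), 0.57)]
```

View pics/side0.png

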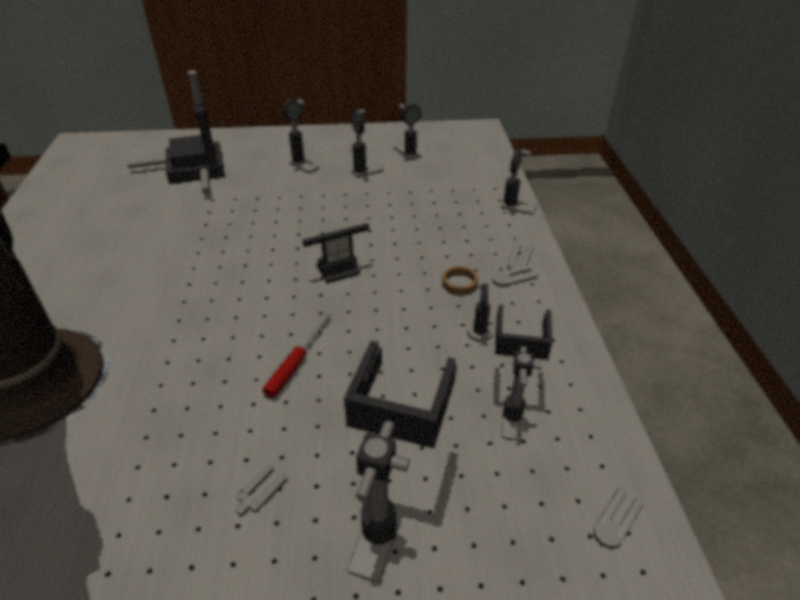

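View pics/top0.png

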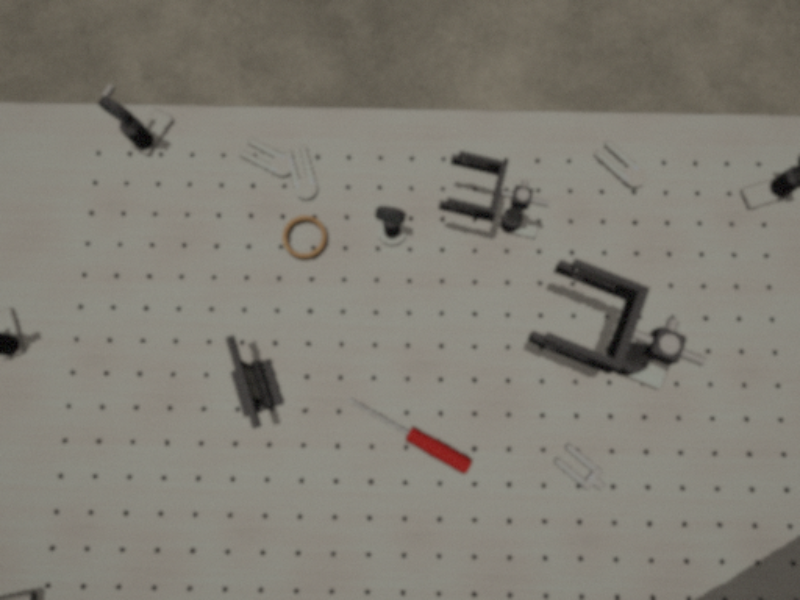

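Top view, 800x600 pixels: there are two forks. The large one has tips at (565,268) and (535,340), which gives about 97 mm between plates and fits the ±50 mm stated. The small one, at (460,158) and (448,205), is only about 60 mm and is a look-alike. The single frame in its rack is at (255,383). I'll confirm in one crop.

Run:
```python
from h import *
np.set_printoptions(precision=4,suppress=True)
c=shot('top'); d=shot('side')
I=c['frame']
a=cv2.resize(I[155:250,330:460],None,fx=5,fy=5,interpolation=cv2.INTER_CUBIC)
b=cv2.resize(I[205:285,130:190],None,fx=5,fy=5,interpolation=cv2.INTER_CUBIC)
h=max(a.shape[0],b.shape[0]); out=np.zeros((h,800,3),np.uint8)
a=cv2.resize(a,None,fx=.77,fy=.77); b=b
out[:a.shape[0],:a.shape[1]]=a; out[:b.shape[0],500:800]=b
out=cv2.convertScaleAbs(out,alpha=1.6)
cv2.imwrite('pics/crop1.png',out); print(a.shape,b.shape)
def cm(v): return (v[1]*384/600,v[0]*512/800)
for n,t,s in [('bar',(244,154),(152,216)),('throat_big',(212,348),None),('frame',(247,160),(166,217))]:
    r=[ray(c,t)]; 
    if s: r.append(ray(d,s)); print(n,tri(r))
# big fork from tips at z .194 
for p in [(560,265),(530,340),(645,285),(620,365)]: print('big',onz(c,cm(p),.192))
for p in [(455,158),(443,205)]: print('small',onz(c,cm(p),.192),onz(c,cm(p),.13))
for p in [(232,340),(255,425)]: print('bar',onz(c,cm(p),.09))
print('bystanders', 'driver',onz(c,cm((355,400)),.01),onz(c,cm((470,465)),.01),'clamp?',onz(c,cm((580,467)),.01),'lens',onz(c,cm((392,230)),.0),'tape',onz(c,cm((305,238)),.01))
m=manip.trace('stand','side'); print([(q['position'],q['p'],q['pixels'].sum()) for q in m])
```

```text
(366, 500, 3) (400, 300, 3)
bar (array([0.4981, 0.2538, 0.0733]), [np.float64(0.0011754879207073964), np.float64(0.0011754879207073832)])
frame (array([0.4967, 0.2532, 0.0217]), [np.float64(0.0022222279639617), np.float64(0.002222227963961715)])
big [ 0.6384 -0.1639  0.192 ]
big [ 0.5437 -0.1252  0.192 ]
big [ 0.6147 -0.268   0.192 ]
big [ 0.5152 -0.2331  0.192 ]
small [ 0.7777 -0.0328  0.192 ] [ 0.8051 -0.0365  0.13  ]
small [ 0.7141 -0.018   0.192 ] [ 0.7366 -0.0205  0.13  ]
bar [0.5516 0.265  0.09  ]
bar [0.4376 0.2262 0.09  ]
bystanders driver [0.4777 0.1006 0.01  ] [ 0.3881 -0.0679  0.01  ] clamp? [ 0.3882 -0.2257  0.01  ] lens [0.7415 0.053  0.    ] tape [0.7231 0.186  0.01  ]
[([279.5, 239.5], 0.88, np.int64(4237)), ([229.4, 334.9], 0.7, np.int64(1343)), ([234.4, 184.9], 0.42, np.int64(439)), ([154.6, 215.7], 0.19, np.int64(439))]
```

View pics/crop1.png

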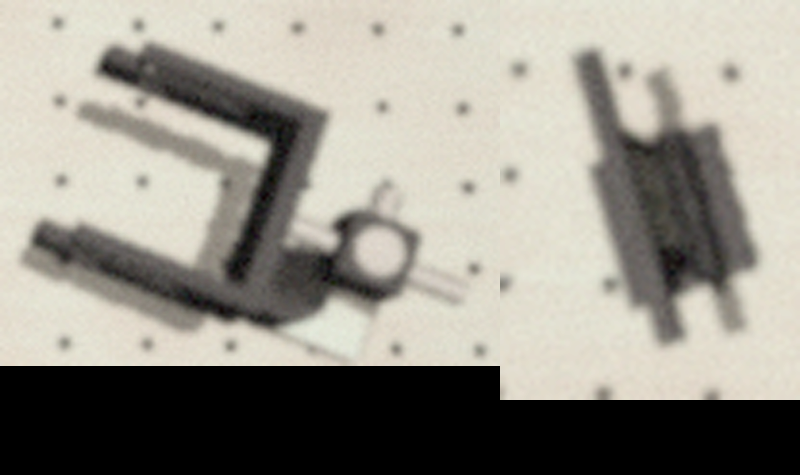

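The crop shows the large fork with its mouths facing picture-left (+y) and the post top at (380,247). The frame's bar runs from (588,50) to (670,340). The frame and the large stand are confirmed, so I'm moving over the frame.

>>> {"method": "drive_tool", "body": {"series": [[85, 11, 39, 0, -0.03], [85, 11, 39, 0, -0.03], [85, 11, 39, 0, -0.03], [85, 11, 39, 0, -0.03], [85, 11, 39, 0, -0.03]]}}

```text
clock: 1.77
eef_pos: [0.3196, -0.3709, 0.2294]
orientation: [[-0.003, 0.962, 0.272], [-0.004, 0.272, -0.962], [-1.0, -0.004, 0.003]]
force: [1.6, 0.2, 1.1]
opening: 0.999
```

>>> {"method": "drive_tool", "body": {"series": [[85, 11, 39, 0, 0], [85, 11, 39, 0, 0], [85, 11, 39, 0, 0], [85, 11, 39, 0, 0], [85, 11, 39, 0, 0]]}}

```text
clock: 2.18
eef_pos: [0.3743, -0.1696, 0.2307]
orientation: [[0.0, 0.963, 0.269], [-0.007, 0.269, -0.963], [-1.0, -0.002, 0.007]]
force: [0.3, -1.1, -0.2]
opening: 0.996
```

>>> {"method": "drive_tool", "body": {"series": [[85, 11, 39, 0, 0], [85, 11, 39, 0, 0], [85, 11, 39, 0, 0], [85, 11, 39, 0, 0], [85, 11, 39, 0, 0]]}}

```text
clock: 2.6
eef_pos: [0.4291, 0.0315, 0.2331]
orientation: [[0.006, 0.964, 0.268], [-0.01, 0.268, -0.963], [-1.0, 0.004, 0.011]]
force: [1.0, -0.1, -0.5]
opening: 0.99
```

>>> {"method": "drive_tool", "body": {"series": [[85, 12, 39, 0, 0], [85, 12, 39, 0, 0], [85, 12, 39, 0, 0], [85, 12, 39, 0, 0], [85, 12, 39, 0, 0]]}}

```text
clock: 3.02
eef_pos: [0.489, 0.231, 0.235]
orientation: [[0.012, 0.964, 0.265], [-0.01, 0.265, -0.964], [-1.0, 0.009, 0.012]]
force: [0.6, -0.1, 0.2]
opening: 0.994
```

>>> {"method": "drive_tool", "body": {"series": [[85, 7, 12, 0, 0], [85, 2, 3, 0, 0], [85, 0, 0, 0, 0], [85, 0, 0, 0, 0], [85, 0, 0, 0, 0]]}}

```text
clock: 3.43
eef_pos: [0.4974, 0.2555, 0.2344]
orientation: [[0.01, 0.961, 0.275], [-0.005, 0.275, -0.962], [-1.0, 0.009, 0.007]]
force: [-0.2, -0.2, -0.2]
opening: 0.995
```

Run:
```python
from h import *
np.set_printoptions(precision=4,suppress=True)
c=shot('wrist','w1.png'); s=manip.read_state(); print(s['eef_pos'],np.degrees(np.arctan2(s['orientation'][1][2],s['orientation'][0][2])))
for t in ['bar','frame','rack']:
    for q in manip.place_of(t,'wrist'): print(t,q, onz(c,q['position'],{'bar':.084,'frame':.008,'rack':0}[t]))
for q in manip.trace('frame','wrist'): 
    print(q['p'],q['pixels'].sum(),cv2.minAreaRect(np.argwhere(q['pixels']).astype(np.float32)))
print([np.round(proj(c,[.498+a*np.cos(.288),.254+a*np.sin(.288),.09])) for a in(-.065,.065)])
```

```text
[0.4974 0.255  0.2344] -74.09544831317214
bar {'position': [183.1, 257.7], 'p': 0.6} [0.4973 0.2481 0.084 ]
frame {'position': [168.1, 256.8], 'p': 0.9} [0.4983 0.2471 0.008 ]
rack {'position': [171.1, 255.9], 'p': 0.71} [0.4929 0.2465 0.    ]
0.58 1275 ((182.11041259765625, 256.4226989746094), (128.6651611328125, 10.464393615722656), 4.0041728019714355)
[array([244., 253.]), array([113., 252.])]
```

View pics/w1.png

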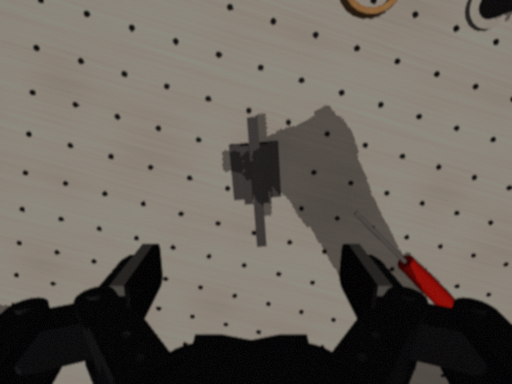

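```bash
cat >> h.py <<'E'
def barends(c,p1,p2,z):
    a,b=onz(c,p1,z),onz(c,p2,z); d=b-a
    return (a+b)/2, np.degrees(np.arctan2(d[1],d[0])), np.linalg.norm(d)
E
python3 - <<'E'
from h import *
c=shot('wrist'); print(barends(c,(245.5,261),(114.5,257),.09))
I=c['frame']; g=I.max(2)
for r in (116,120,124,130,210,220,230,240): 
    x=g[r,235:285].astype(int); print(r,x.tolist())
E
```

```text
(array([0.49862094, 0.24731141, 0.09      ]), np.float64(18.10890087936136), np.float64(0.1313999437945749))
116 [139, 140, 140, 140, 141, 140, 140, 141, 142, 139, 140, 139, 136, 134, 133, 134, 132, 132, 132, 130, 121, 100, 87, 83, 82, 83, 84, 82, 81, 88, 104, 130, 139, 142, 141, 139, 140, 140, 138, 140, 140, 140, 139, 138, 139, 137, 139, 138, 138, 139]
120 [139, 141, 140, 140, 139, 140, 140, 140, 140, 141, 139, 124, 91, 64, 61, 60, 60, 61, 59, 58, 60, 62, 68, 78, 80, 82, 82, 80, 81, 84, 101, 125, 137, 140, 138, 137, 139, 140, 138, 140, 140, 140, 139, 141, 141, 140, 141, 140, 141, 140]
124 [141, 140, 140, 139, 140, 140, 139, 140, 140, 140, 138, 128, 101, 72, 61, 59, 61, 61, 60, 60, 60, 61, 66, 75, 82, 81, 81, 79, 81, 81, 90, 110, 130, 137, 140, 139, 139, 139, 138, 138, 140, 140, 140, 139, 140, 139, 140, 140, 141, 138]
130 [139, 139, 139, 140, 140, 140, 139, 141, 140, 141, 141, 137, 118, 87, 64, 61, 60, 61, 60, 61, 60, 59, 64, 72, 79, 81, 82, 82, 81, 82, 86, 102, 128, 138, 139, 138, 138, 140, 139, 138, 136, 133, 128, 118, 110, 100, 91, 85, 82, 83]
210 [141, 140, 140, 140, 139, 140, 14
[... 236 characters left out ...]
139, 139, 140, 139, 141, 139, 138, 140, 139, 139, 139, 139, 137, 123, 89, 65, 58, 62, 58, 62, 59, 61, 66, 94, 127, 139, 139, 141, 141, 140, 141, 139, 139, 141, 140, 140, 139, 141, 140, 139, 140, 140, 141, 141]
230 [138, 139, 139, 138, 139, 137, 138, 138, 137, 138, 139, 136, 137, 139, 138, 137, 135, 127, 115, 107, 97, 76, 62, 61, 60, 60, 61, 58, 60, 73, 103, 132, 139, 140, 140, 140, 140, 141, 141, 139, 140, 140, 140, 139, 139, 139, 139, 140, 140, 141]
240 [141, 140, 140, 140, 139, 139, 139, 139, 140, 139, 141, 140, 140, 140, 139, 141, 140, 140, 140, 141, 132, 110, 77, 61, 59, 59, 59, 60, 58, 59, 78, 108, 133, 140, 141, 140, 140, 140, 140, 141, 141, 140, 141, 140, 139, 140, 140, 140, 140, 139]
```

Run:
```python
from h import *
c=shot('wrist'); print(barends(c,(245.5,261.9),(115,251.6),.09), manip.read_state()['eef_pos'])
```

```text
(array([0.49781725, 0.24945956, 0.09      ]), np.float64(20.706157891873307), np.float64(0.1313068270669462)) [0.49765366 0.25620681 0.23467559]
```

>>> {"method": "drive_tool", "body": {"series": [[85, 0, -5, -20, 0.04], [85, 0, 0, -30, 0.04], [85, 0, 0, -30, 0], [85, 0, 0, -30, 0], [85, 0, 0, -20, 0]]}}

```text
clock: 4.2
eef_pos: [0.5015, 0.2518, 0.1073]
orientation: [[0.025, 0.936, 0.352], [0.003, 0.352, -0.936], [-1.0, 0.024, 0.006]]
force: [-0.5, -0.3, 0.9]
opening: 0.995
```

>>> {"method": "drive_tool", "body": {"series": [[85, 0, 0, -16, 0], [85, 0, 0, -8, 0], [85, 0, 0, 0, 0], [85, 0, 0, 0, 0], [85, 0, 0, 0, 0]]}}

```text
clock: 4.62
eef_pos: [0.4995, 0.2498, 0.0785]
orientation: [[0.019, 0.936, 0.351], [-0.0, 0.351, -0.936], [-1.0, 0.017, 0.007]]
force: [0.6, -0.8, 0.3]
opening: 0.996
```

Run:
```python
from h import *
s=manip.read_state();c=shot('wrist'); print(s['eef_pos'],s['orientation'],s['force'])
q=manip.place_of('bar','wrist'); print(q,[onz(c,k['position'],.084) for k in q])
cv2.imwrite('pics/w2.png',c['frame'])
```

```text
[0.49950977 0.24976012 0.0785357 ] [[ 1.86989520e-02  9.36050342e-01  3.51368904e-01]
 [-7.27585185e-05  3.51431621e-01 -9.36213550e-01]
 [-9.99825157e-01  1.74806472e-02  6.63950867e-03]] [ 0.63829537 -0.75516859  0.31856764]
[{'position': [259.9, 251.9], 'p': 0.87}, {'position': [209.1, 253.2], 'p': 0.64}] [array([0.49551635, 0.24882313, 0.084     ]), array([0.520837  , 0.25772422, 0.084     ])]
```

View pics/w2.png

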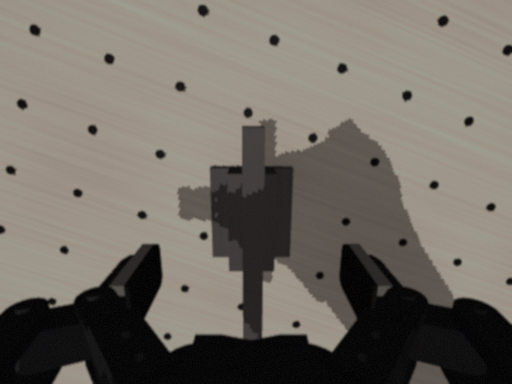

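Run:
```python
from h import *
c=shot('wrist'); print(onz(c,(126,253),.09),onz(c,(338,253),.09),onz(c,(166,252),.03),onz(c,(257,251),.03),c['o'],manip.read_state()['eef_pos'])
```

```text
[0.55776763 0.27206585 0.09      ] [0.45682104 0.23380165 0.09      ] [0.53195762 0.26202665 0.03      ] [0.47161976 0.23996145 0.03      ] [0.56237111 0.27590644 0.22317845] [0.49986037 0.24999999 0.07899051]
```

>>> {"method": "drive_tool", "body": {"series": [[85, -2, -1, -9, 0], [85, -1, 0, -5, 0], [60, 0, 0, 0, 0], [30, 0, 0, 0, 0], [15, 0, 0, 0, 0]]}}

```text
clock: 5.18
eef_pos: [0.4976, 0.2493, 0.0655]
orientation: [[0.023, 0.936, 0.351], [0.002, 0.351, -0.936], [-1.0, 0.022, 0.007]]
force: [0.6, -1.8, -0.8]
opening: 0.599
```

>>> {"method": "drive_tool", "body": {"series": [[2, 0, 0, 0, 0], [2, 0, 0, 0, 0], [2, 0, 0, 0, 0], [2, 0, 0, 0, 0], [2, 0, 0, 0, 0]]}}

```text
clock: 5.6
eef_pos: [0.4979, 0.2493, 0.0658]
orientation: [[0.024, 0.936, 0.351], [0.002, 0.351, -0.936], [-1.0, 0.023, 0.007]]
force: [0.1, -0.8, -2.2]
opening: 0.105
```

>>> {"method": "drive_tool", "body": {"series": [[2, 0, 0, 0, 0], [2, 0, 0, 0, 0], [2, 0, 0, 0, 0], [2, 0, 0, 0, 0], [2, 0, 0, 0, 0]]}}

```text
clock: 6.02
eef_pos: [0.4979, 0.2493, 0.0658]
orientation: [[0.024, 0.936, 0.351], [0.002, 0.351, -0.936], [-1.0, 0.023, 0.007]]
force: [0.3, 0.5, -0.6]
opening: 0.107
```

>>> {"method": "drive_tool", "body": {"series": [[2, 0, 0, 15, 0], [2, 0, 0, 25, 0], [2, 0, 0, 30, 0], [2, 0, 0, 30, 0], [2, 0, 0, 30, 0]]}}

```text
clock: 6.43
eef_pos: [0.4913, 0.2458, 0.1915]
orientation: [[0.006, 0.936, 0.352], [-0.005, 0.352, -0.936], [-1.0, 0.004, 0.007]]
force: [1.0, 0.5, -3.0]
opening: 0.101
```

>>> {"method": "drive_tool", "body": {"series": [[2, 0, 0, 15, 0], [2, 0, 0, 0, 0], [2, 0, 0, 0, 0], [2, 0, 0, 0, 0], [2, 0, 0, 0, 0]]}}

```text
clock: 6.85
eef_pos: [0.4924, 0.2465, 0.2108]
orientation: [[0.013, 0.936, 0.352], [-0.003, 0.352, -0.936], [-1.0, 0.011, 0.007]]
force: [-0.3, 0.5, -2.5]
opening: 0.105
```

Run:
```python
from h import *
np.set_printoptions(precision=4,suppress=True)
s=manip.read_state(); print(s['eef_pos'],s['opening'],s['force'],s['clock'])
c=shot('wrist'); t=shot('top')
def full(x,y): return (155+y/3.85, 330+x/3.85)
# fork from top crop
P={'outF':(150,43),'outB':(325,114),'tipU':(105,50),'inL':(83,226)}
for k,v in P.items(): print(k,onz(t,full(*v),.194))
print('post',onz(t,full(381,248),.185))
for n,z in (('throat',.15),('mouth',.17),('keepers',.179),('stand',0)):
  for cam,cc in (('top',t),('wrist',c)):
    print(n,cam,[(np.round(q['position']),round(q['p'],2),onz(cc,q['position'],z)) for q in manip.place_of(n,cam)])
I=t['frame'][185-40:255,330:470]
cv2.imwrite('pics/t2.png',cv2.convertScaleAbs(cv2.resize(I,None,fx=5.7,fy=5.4,interpolation=cv2.INTER_CUBIC),alpha=1.6))
```

```text
[0.4924 0.2465 0.2108] 0.10511695436904331 [-0.3114  0.4677 -2.4919] 6.85
outF [ 0.6451 -0.1841  0.194 ]
outB [ 0.61   -0.2702  0.194 ]
tipU [ 0.641  -0.1614  0.194 ]
inL [ 0.5512 -0.1484  0.194 ]
post [ 0.5443 -0.2978  0.185 ]
throat top [(array([120., 292.]), 0.9, array([ 0.7536, -0.0366,  0.15  ]))]
throat wrist []
mouth top [(array([112., 288.]), 0.74, array([ 0.7632, -0.0285,  0.17  ]))]
mouth wrist []
keepers top [(array([111., 296.]), 0.63, array([ 0.7627, -0.0428,  0.179 ]))]
keepers wrist [(array([270., 395.]), 0.66, array([0.4961, 0.1488, 0.179 ]))]
stand top [(array([135., 289.]), 0.97, array([ 0.7742, -0.0401,  0.    ])), (array([214., 348.]), 0.57, array([ 0.5825, -0.1786,  0.    ]))]
stand wrist []
```

>>> {"method": "drive_tool", "body": {"series": [[2, 8, -20, 0, -0.05], [2, 14, -35, 0, -0.1], [2, 14, -35, 0, -0.1], [2, 14, -35, 0, -0.1], [2, 14, -35, 0, -0.1]]}}

```text
clock: 7.77
eef_pos: [0.5544, 0.0934, 0.2134]
orientation: [[0.015, 0.996, -0.086], [-0.001, -0.086, -0.996], [-1.0, 0.015, -0.0]]
force: [1.0, 0.9, -2.1]
opening: 0.1
```

>>> {"method": "drive_tool", "body": {"series": [[2, 14, -35, 0, -0.1], [2, 14, -35, 0, -0.1], [2, 14, -35, 0, -0.08], [2, 10, -24, 0, 0], [2, 0, 0, 0, 0]]}}

```text
clock: 8.18
eef_pos: [0.6099, -0.0528, 0.2139]
orientation: [[0.016, 0.922, -0.387], [-0.011, -0.387, -0.922], [-1.0, 0.019, 0.004]]
force: [-0.5, -0.7, -1.5]
opening: 0.105
```

Run:
```python
from h import *
s=manip.read_state(); print(s['eef_pos'],np.degrees(np.arctan2(s['orientation'][1][2],s['orientation'][0][2])),s['orientation'][2],s['force'],s['opening'])
```

```text
[ 0.60991977 -0.05283383  0.21391207] -112.76591524254647 [-0.99980377  0.01942332  0.00389399] [-0.45046553 -0.69275572 -1.52614468] 0.10512632830173586
```

>>> {"method": "drive_tool", "body": {"series": [[2, 8, -16, 0, 0.02], [2, 4, -8, 0, 0.01], [2, 2, -4, 0, 0], [2, 0, 0, 0, 0], [2, 0, 0, 0, 0]]}}

```text
clock: 8.6
eef_pos: [0.6241, -0.083, 0.213]
orientation: [[0.015, 0.932, -0.361], [-0.01, -0.361, -0.932], [-1.0, 0.018, 0.003]]
force: [-0.5, -0.0, -1.6]
opening: 0.102
```

Run:
```python
from h import *
s=manip.read_state(); print(s['eef_pos'],np.degrees(np.arctan2(s['orientation'][1][2],s['orientation'][0][2])),s['orientation'][2])
c=shot('wrist'); cv2.imwrite('pics/w3.png',cv2.convertScaleAbs(cv2.resize(c['frame'],(800,600),interpolation=cv2.INTER_CUBIC),alpha=1.6))
```

```text
[ 0.62414578 -0.08303316  0.21303712] -111.18677486492814 [-0.99983848  0.01764598  0.00341206]
```

View pics/w3.png

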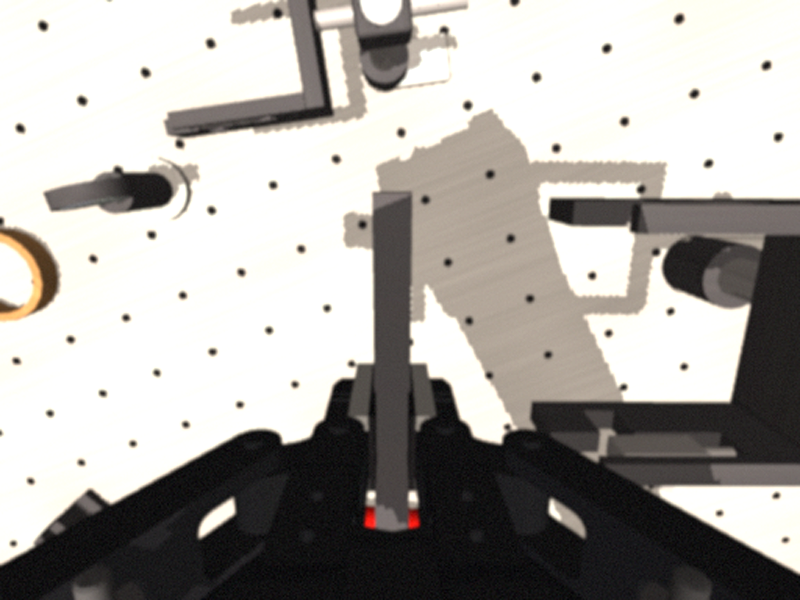

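Run:
```python
from h import *
c=shot('wrist'); I=c['frame'][115:325,330:512]
I=cv2.resize(I,None,fx=2.85,fy=2.85,interpolation=cv2.INTER_CUBIC)
print(I.shape)
cv2.imwrite('pics/w4.png',cv2.LUT(I,np.clip(255*(np.arange(256)/255)**.55*1.1,0,255).astype(np.uint8)))
for t,z in (('throat',.15),('mouth',.17),('keepers',.179)): print(t,[(q,onz(c,q['position'],z)) for q in manip.place_of(t,'wrist')])
```

```text
(598, 519, 3)
throat []
mouth []
keepers []
```

View pics/w4.png

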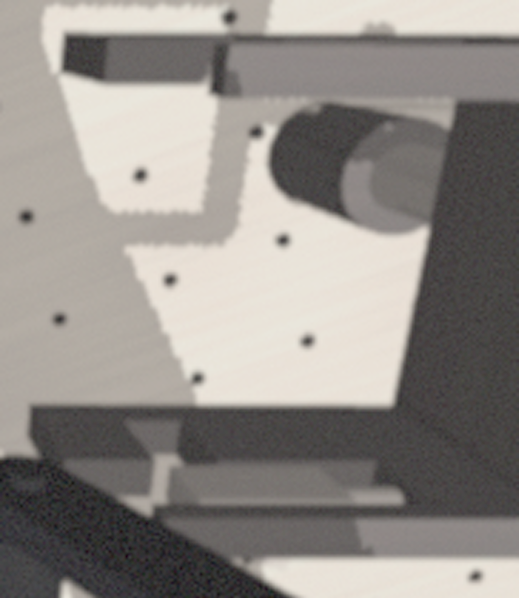

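Run:
```python
from h import *
np.set_printoptions(precision=4,suppress=True)
c=shot('wrist'); px=lambda u,v:(115+v/2.85,330+u/2.85)
g=lambda u,v,z: onz(c,px(u,v),z)
uo,ui=g(500,41,.194),g(500,98,.194); uo2,ui2=g(230,41,.194),g(242,98,.194)
lo,li=g(500,556,.194),g(500,514,.194); li2=g(158,514,.194)
s1,s2=g(105,40,.17),g(107,82,.17)
L=dict(uo=uo,ui=ui,uo2=uo2,ui2=ui2,lo=lo,li=li,li2=li2,s1=s1,s2=s2)
for a in (uo-uo2,ui-ui2,li-li2): print('edge ang',np.degrees(np.arctan2(a[1],a[0])))
th=np.radians(-111.2); s=manip.read_state(); T=np.array(s['eef_pos'])
ex=np.array([np.cos(th),np.sin(th),0]); ey=np.array([-ex[1],ex[0],0])
for k,v in L.items(): print(k,v,'rel tool x,y mm',1e3*(v-T)@ex,1e3*(v-T)@ey)
f=np.array([384/600,512/800])
for z in (.235,.230,.237):
  for v in ((193,375),(193,412),(528,375),(528,412)):
    q=onz(c,np.array(v)*f if 0 else (v[0]*384/600,v[1]*512/800),z); print(z,v,1e3*(q-T)@ex,1e3*(q-T)@ey)
```

```text
edge ang -111.08697130630311
edge ang -111.10064717297657
edge ang -111.21664943840015
uo [ 0.6301 -0.2292  0.194 ] rel tool x,y mm 134.1371222040463 58.28765963292761
ui [ 0.6194 -0.2276  0.194 ] rel tool x,y mm 136.47752311434425 47.74153641829594
uo2 [ 0.6482 -0.1823  0.194 ] rel tool x,y mm 83.87504099322075 58.18850634799855
ui2 [ 0.637 -0.182  0.194] rel tool x,y mm 87.62087520706734 47.65681724709516
lo [ 0.5182 -0.2121  0.194 ] rel tool x,y mm 158.665383614647 -52.23958633535675
li [ 0.5288 -0.2137  0.194 ] rel tool x,y mm 156.3393341796575 -41.75813256528383
li2 [ 0.5556 -0.1447  0.194 ] rel tool x,y mm 82.31107482083922 -41.736620876478256
s1 [ 0.6523 -0.1687  0.17  ] rel tool x,y mm 69.74842618686161 57.08280764751167
s2 [ 0.6435 -0.1668  0.17  ] rel tool x,y mm 71.08534953182777 48.2301977953415
0.235 (193, 375) -5.162049212128434 62.47092342224573
0.235 (193, 412) 4.158177947952684 62.48994803010886
0.235 (528, 375) -5.842321562003949 -37.742058284543404
0.235 (528, 412) 5.516231378136256 -37.75335537081855
0.23 (193, 375) -5.310743093415645 62.29498090911528
0.23 (193, 412) 4.3899319848106515 62.31478209380756
0.23 (528, 375) -6.018783886574418 -42.00865434148044
0.23 (528, 412) 5.803420608940565 -42.02041257026641
0.237 (193, 375) -5.102571659613567 62.54130042749795
0.237 (193, 412) 4.065476333209503 62.56001440462934
0.237 (528, 375) -5.7717366321757755 -36.03541986176852
0.237 (528, 412) 5.401355685814496 -36.046532491039294
```

The view shows the bar (400x column 392) parallel to the plates within 0.3°. The upper lip front is at (228,41) and the lower at (158,514) in the crop. The bar needs about +5.5 mm along stand y, 52 mm down, and the throat is about 95 mm ahead.

>>> {"method": "drive_tool", "body": {"series": [[2, 3, -1, -15, 0], [2, 2, -1, -20, 0], [2, 0, 0, -10, 0], [2, 0, 0, -3, 0], [2, 0, 0, 0, 0]]}}

```text
clock: 9.32
eef_pos: [0.6299, -0.083, 0.1657]
orientation: [[0.019, 0.933, -0.359], [-0.01, -0.358, -0.934], [-1.0, 0.021, 0.003]]
force: [-0.3, 0.5, -2.9]
opening: 0.105
```

>>> {"method": "drive_tool", "body": {"series": [[2, 0, 0, 0, 0], [2, 0, 0, 0, 0], [2, 0, 0, 0, 0], [2, 0, 0, 0, 0], [2, 0, 0, 0, 0]]}}

```text
clock: 9.73
eef_pos: [0.6309, -0.0826, 0.1686]
orientation: [[0.022, 0.933, -0.358], [-0.01, -0.358, -0.934], [-1.0, 0.024, 0.002]]
force: [0.0, -0.2, -2.2]
opening: 0.108
```

>>> {"method": "drive_tool", "body": {"series": [[2, -4, -10, -4, 0], [2, -6, -15, -3, 0], [2, -5, -13, 0, 0], [2, -2, -5, 0, 0], [2, 0, 0, 0, 0]]}}

```text
clock: 10.15
eef_pos: [0.6127, -0.1292, 0.1621]
orientation: [[0.024, 0.934, -0.358], [-0.011, -0.357, -0.934], [-1.0, 0.026, 0.002]]
force: [-0.4, 0.4, -2.5]
opening: 0.101
```

Run:
```python
from h import *
s=manip.read_state(); print(s['eef_pos'],np.degrees(np.arctan2(s['orientation'][1][2],s['orientation'][0][2])),s['orientation'][2])
c=shot('wrist'); d=shot('side'); t=shot('top'); print(manip.read_state()['eef_pos'])
a=cv2.resize(c['frame'],(400,300)); 
P=[int(x) for x in proj(d,[.6,-.15,.17])]; print(P)
r0,c0=P[0]-40,P[1]-60
b=cv2.resize(d['frame'][r0:r0+90,c0:c0+120],(800,600),interpolation=cv2.INTER_CUBIC)
cv2.imwrite('pics/s5.png',cv2.convertScaleAbs(b,alpha=1.7)); 
I=c['frame'][60:325,200:500]; I=cv2.resize(I,None,fx=2.2,fy=2.2,interpolation=cv2.INTER_CUBIC)
cv2.imwrite('pics/w5.png',cv2.LUT(I,np.clip(255*(np.arange(256)/255)**.55*1.1,0,255).astype(np.uint8)))
```

```text
[ 0.61274293 -0.12923991  0.16213221] -110.95105627782058 [-0.99965364  0.02626178  0.00170948]
[ 0.61370497 -0.1267079   0.16235806]
[227, 264]
```

View pics/w5.png

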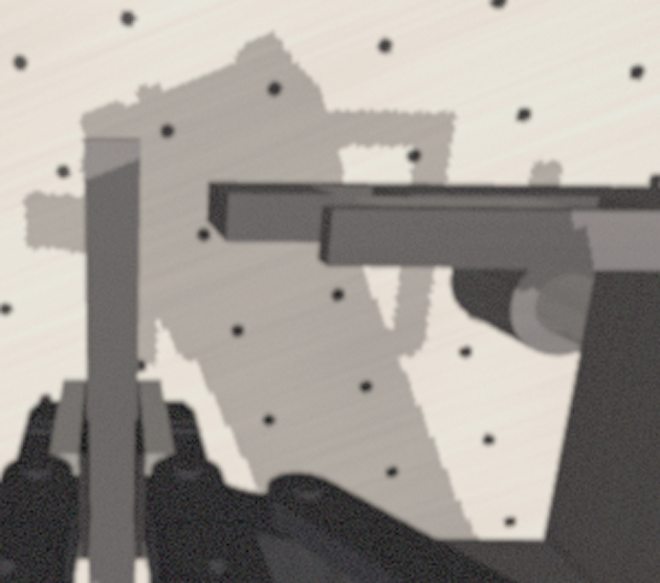

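View pics/s5.png

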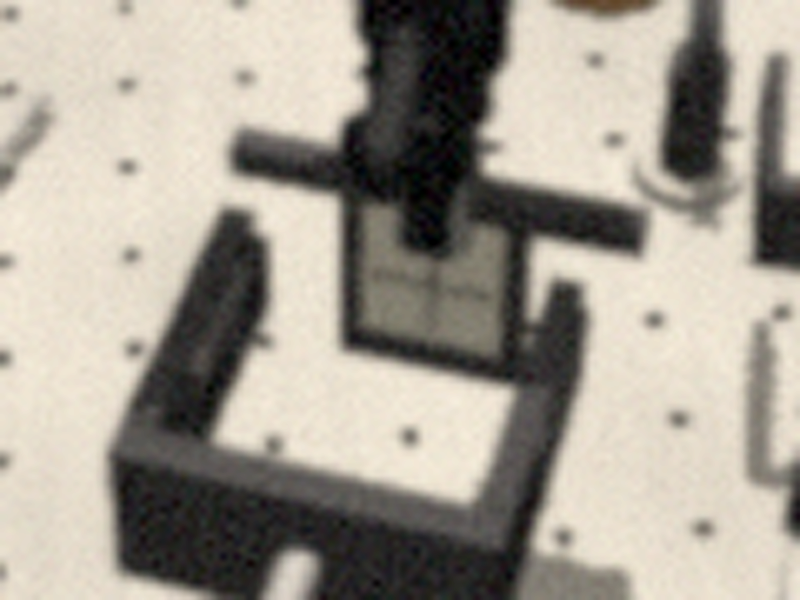

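Run:
```python
from h import *
c=shot('wrist'); s=manip.read_state(); T=np.array(s['eef_pos']); print(T)
th=np.radians(-111.1); ex=np.array([np.cos(th),np.sin(th),0]); ey=np.array([-ex[1],ex[0],0])
for n,u,v,z in [('bar end l',86,138,.186),('bar end r',140,138,.186),('sill out',228,192,.17),('sill in',228,241,.17),('lip out',333,208,.194),('lip in',330,265,.194),('lip low in',322,265,.188),('lip far in',600,270,.194)]:
    q=onz(c,(60+v/2.2,200+u/2.2),z); print(n,1e3*(q-T)@ex,1e3*(q-T)@ey)
for z in (.184,.186,.188): print(z,[1e3*(onz(c,(60+138/2.2,200+u/2.2),z)-T)@ex for u in (86,140)])
```

```text
[ 0.61389776 -0.12605969  0.16238993]
bar end l -4.805775377390685 62.761717659985294
bar end r 4.73330392314476 62.81819794813484
sill out 23.558498994366637 51.81091792883581
sill in 24.066512222253337 41.69292705155398
lip out 37.27266647737254 51.66047895694696
lip in 37.63999596347051 41.80095149259718
lip low in 38.203258867591835 40.522867267846195
lip far in 84.55507292200869 41.18982355784949
0.184 [np.float64(-4.877652170176226), np.float64(4.8190163828490356)]
0.186 [np.float64(-4.805775377390685), np.float64(4.73330392314476)]
0.188 [np.float64(-4.7338985846051855), np.float64(4.647591463440442)]
```

>>> {"method": "drive_tool", "body": {"series": [[2, -4, -10, -1, 0], [2, -4, -10, 0, 0], [2, -3, -8, 0, 0], [2, 0, 0, 0, 0], [2, 0, 0, 0, 0]]}}

```text
clock: 10.77
eef_pos: [0.6024, -0.1548, 0.1614]
orientation: [[0.025, 0.936, -0.351], [-0.009, -0.351, -0.936], [-1.0, 0.027, -0.001]]
force: [0.1, 1.0, -2.1]
opening: 0.101
```

>>> {"method": "drive_tool", "body": {"series": [[2, 0, 0, 0, 0], [2, 0, 0, 0, 0], [2, 0, 0, 0, 0], [2, 0, 0, 0, 0], [2, 0, 0, 0, 0]]}}

```text
clock: 11.18
eef_pos: [0.6026, -0.1543, 0.1615]
orientation: [[0.026, 0.936, -0.351], [-0.008, -0.351, -0.936], [-1.0, 0.027, -0.001]]
force: [-0.7, -0.0, -1.7]
opening: 0.107
```

>>> {"method": "drive_tool", "body": {"series": [[2, -2, -4, 0, -0.01], [2, -1, -4, 0, 0], [2, -1, -2, 0, 0], [2, 0, 0, 0, 0], [2, 0, 0, 0, 0]]}}

```text
clock: 11.6
eef_pos: [0.5983, -0.1649, 0.1614]
orientation: [[0.026, 0.932, -0.361], [-0.008, -0.361, -0.933], [-1.0, 0.027, -0.001]]
force: [0.1, 0.6, -2.6]
opening: 0.104
```

>>> {"method": "drive_tool", "body": {"series": [[2, -1, -2, 0, 0], [2, -1, -2, 0, 0], [2, 0, -1, 0, 0], [2, 0, 0, 0, 0], [2, 0, 0, 0, 0]]}}

```text
clock: 12.02
eef_pos: [0.5965, -0.1684, 0.1615]
orientation: [[0.026, 0.933, -0.36], [-0.006, -0.36, -0.933], [-1.0, 0.027, -0.004]]
force: [-0.5, 0.3, -2.1]
opening: 0.102
```

>>> {"method": "drive_tool", "body": {"series": [[2, -1, -2, 0, 0], [2, 0, -1, 0, 0], [2, 0, 0, 0, 0], [2, 0, 0, 0, 0], [2, 0, 0, 0, 0]]}}

```text
clock: 12.43
eef_pos: [0.5963, -0.1689, 0.1615]
orientation: [[0.027, 0.934, -0.357], [-0.003, -0.357, -0.934], [-1.0, 0.027, -0.007]]
force: [0.6, 2.2, -1.8]
opening: 0.099
```

>>> {"method": "drive_tool", "body": {"series": [[2, -1, -2, 0, 0], [2, 0, -1, 0, 0], [2, 0, 0, 0, 0], [2, 0, 0, 0, 0], [2, 0, 0, 0, 0]]}}

```text
clock: 12.85
eef_pos: [0.5958, -0.1702, 0.1616]
orientation: [[0.028, 0.934, -0.356], [-0.001, -0.356, -0.935], [-1.0, 0.027, -0.009]]
force: [1.5, 4.1, -4.1]
opening: 0.102
```

>>> {"method": "drive_tool", "body": {"series": [[2, -1, -3, 0, 0], [2, -1, -3, 0, 0], [2, -1, -3, 0, 0], [2, -1, -3, 0, 0], [2, -1, -3, 0, 0]]}}

```text
clock: 13.27
eef_pos: [0.5925, -0.1785, 0.1616]
orientation: [[0.031, 0.936, -0.351], [0.007, -0.351, -0.936], [-1.0, 0.026, -0.017]]
force: [5.3, 13.1, -4.7]
opening: 0.102
```

>>> {"method": "drive_tool", "body": {"series": [[2, 0, -1, -3, 0], [2, 0, -1, -3, 0], [2, 0, -1, -3, 0], [2, 0, -1, -3, 0], [2, 0, -1, -3, 0]]}}

```text
clock: 13.68
eef_pos: [0.5969, -0.1774, 0.1513]
orientation: [[0.04, 0.937, -0.346], [0.012, -0.347, -0.938], [-0.999, 0.033, -0.025]]
force: [0.3, 6.3, 2.5]
opening: 0.103
```

>>> {"method": "drive_tool", "body": {"series": [[2, -1, -2, -2, 0], [2, -1, -1, -2, 0], [2, -1, -1, -2, 0], [2, 0, -1, -2, 0], [2, 0, 0, 0, 0]]}}

```text
clock: 14.1
eef_pos: [0.5977, -0.1793, 0.1467]
orientation: [[0.048, 0.938, -0.342], [0.013, -0.343, -0.939], [-0.999, 0.04, -0.029]]
force: [-0.1, 0.3, -6.1]
opening: 0.103
```

Run:
```python
from h import *
s=manip.read_state(); print(s['eef_pos'],s['orientation'],s['force'],s['moment'])
c=shot('wrist'); d=shot('side')
I=c['frame'][60:325,200:500]; I=cv2.resize(I,None,fx=1.8,fy=1.8,interpolation=cv2.INTER_CUBIC)
I=cv2.LUT(I,np.clip(255*(np.arange(256)/255)**.55*1.1,0,255).astype(np.uint8))
cv2.imwrite('pics/w6.png',I)
```

```text
[ 0.59771638 -0.17925665  0.14670789] [[ 0.04793883  0.93840763 -0.34218854]
 [ 0.01336934 -0.34315454 -0.93918381]
 [-0.9987608   0.04044854 -0.02899632]] [-0.11694817  0.2583933  -6.06576532] [-0.0370297   0.26718891 -0.02099585]
```

View pics/w6.png

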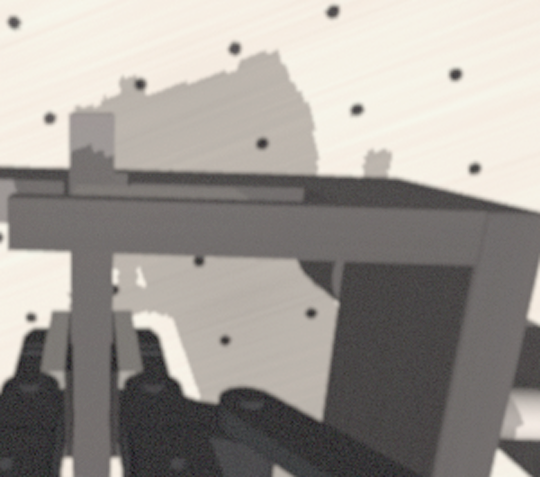

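>>> {"method": "drive_tool", "body": {"series": [[2, 0, 0, -2, -0.01], [2, 0, 0, -2, 0], [2, 0, 0, -2, 0], [2, 0, 0, -2, 0], [2, 0, 0, -1, 0]]}}

```text
clock: 14.62
eef_pos: [0.5972, -0.1818, 0.1377]
orientation: [[0.048, 0.933, -0.357], [0.011, -0.358, -0.934], [-0.999, 0.041, -0.027]]
force: [-3.8, 4.4, 11.2]
opening: 0.1
```

>>> {"method": "drive_tool", "body": {"series": [[2, 0, 0, 0, 0], [2, 0, 0, 0, 0], [12, 0, 0, 0, 0], [20, 0, 0, 0, 0], [28, 0, 0, 0, 0]]}}

```text
clock: 15.03
eef_pos: [0.5971, -0.1837, 0.1383]
orientation: [[0.048, 0.933, -0.358], [0.008, -0.358, -0.934], [-0.999, 0.042, -0.025]]
force: [0.3, 0.2, -0.3]
opening: 0.329
```

>>> {"method": "drive_tool", "body": {"series": [[30, 0, 0, 0, 0], [30, 0, 0, 0, 0], [30, 0, 0, 0, 0], [30, 0, 0, 0, 0], [30, 0, 0, 0, 0]]}}

```text
clock: 15.45
eef_pos: [0.5969, -0.1855, 0.138]
orientation: [[0.048, 0.932, -0.359], [0.007, -0.359, -0.933], [-0.999, 0.042, -0.023]]
force: [-0.4, -0.5, 0.1]
opening: 0.352
```

Run:
```python
from h import *
s=manip.read_state(); print(s['eef_pos'],s['opening'],s['force'])
c=shot('wrist'); d=shot('side')
I=c['frame'][60:325,200:500]; I=cv2.resize(I,None,fx=1.3,fy=1.3,interpolation=cv2.INTER_CUBIC)
I=cv2.LUT(I,np.clip(255*(np.arange(256)/255)**.55*1.1,0,255).astype(np.uint8))
P=[int(x) for x in proj(d,[.6,-.18,.15])]; r0,c0=P[0]-45,P[1]-50
b=cv2.convertScaleAbs(cv2.resize(d['frame'][r0:r0+80,c0:c0+100],(400,344),interpolation=cv2.INTER_CUBIC),alpha=1.7)
o=np.zeros((345,795,3),np.uint8); o[:I.shape[0],:I.shape[1]]=I[:345]; o[:344,392:792]=b; cv2.imwrite('pics/w7.png',o)
```

```text
[ 0.5968722  -0.18546711  0.1380361 ] 0.3523887290703385 [-0.44400208 -0.5316284   0.1157967 ]
```

View pics/w7.png

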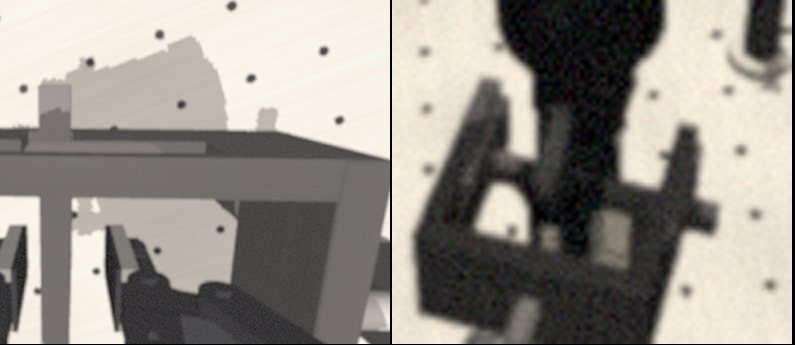

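The fingers are off the bar on both sides and the frame hangs in both throats. I'm centring and retreating straight up.

>>> {"method": "drive_tool", "body": {"series": [[30, 1, 3, 4, 0], [30, 0, 1, 10, 0], [30, 0, 0, 20, 0], [30, 0, 0, 30, 0], [30, 0, 0, 30, 0]]}}

```text
clock: 15.97
eef_pos: [0.5937, -0.1791, 0.2301]
orientation: [[0.036, 0.933, -0.358], [0.011, -0.358, -0.934], [-0.999, 0.029, -0.023]]
force: [1.4, 0.0, 0.8]
opening: 0.349
```

>>> {"method": "drive_tool", "body": {"series": [[30, 0, 0, 30, 0], [30, 0, 0, 20, 0], [30, 0, 0, 0, 0], [30, 0, 0, 0, 0], [30, 0, 0, 0, 0]]}}

```text
clock: 16.38
eef_pos: [0.5966, -0.1776, 0.2949]
orientation: [[0.05, 0.933, -0.355], [0.007, -0.356, -0.934], [-0.999, 0.044, -0.025]]
force: [0.7, 0.8, -0.1]
opening: 0.352
```

Run:
```python
from h import *
s=manip.read_state(); print(s['eef_pos'],s['force'],s['clock'])
c=shot('wrist'); d=shot('side');t=shot('top')
for cam,cc in (('side',d),('top',t),('wrist',c)):
    print(cam,[(np.round(q['position'],1),round(q['p'],2)) for q in manip.place_of('bar',cam)],np.round(proj(cc,[.597,-.179,.156]),1))
r=[manip.place_of('bar','side'),manip.place_of('bar','top')]
if all(r): print(tri([ray(d,r[0][0]['position']),ray(t,r[1][0]['position'])]))
a=cv2.LUT(cv2.resize(c['frame'],(400,300)),np.clip(255*(np.arange(256)/255)**.55*1.1,0,255).astype(np.uint8))
P=[int(x) for x in proj(d,[.59,-.2,.14])]; r0,c0=P[0]-50,P[1]-60
b=cv2.convertScaleAbs(cv2.resize(d['frame'][r0:r0+110,c0:c0+110],(395,395),interpolation=cv2.INTER_CUBIC),alpha=1.7)
o=np.zeros((400,800,3),np.uint8); o[:300,:400]=a; o[:395,404:799]=b; cv2.imwrite('pics/w8.png',o)
```

```text
[ 0.59657854 -0.17761414  0.29490541] [ 0.68770277  0.79823118 -0.12438201] 16.3833
side [(array([241.4, 264.4]), 0.56)] [242.8 264. ]
top [(array([194.1, 364. ]), 0.86)] [194.3 362.6]
wrist [] [187.3 255.9]
(array([ 0.59692179, -0.18052691,  0.16166949]), [np.float64(0.0005602078663769538), np.float64(0.0005602078663769325)])
```

View pics/w8.png

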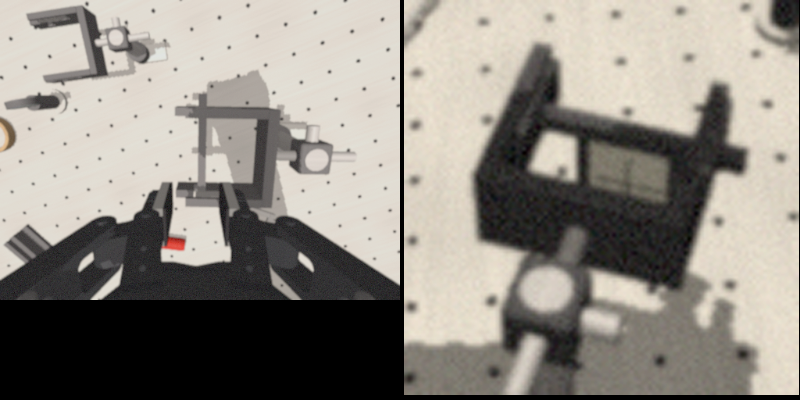

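Run:
```python
from h import *
np.set_printoptions(precision=4,suppress=True)
c=shot('wrist');d=shot('side')
P=[int(x) for x in proj(d,[.59,-.2,.14])]; r0,c0=P[0]-50,P[1]-60
th=np.radians(-111.1); ex=np.array([np.cos(th),np.sin(th),0]); ey=np.array([-ex[1],ex[0],0])
g=c['frame'].max(2); print('wrist cols', [int(v) for v in g[123:126].mean(0)[240:280]]); print('rows',[int(v) for v in g[108:150,258:262].mean(1)])
S=d['frame'].max(2)
print(r0,c0); print(S[r0+36:r0+54,c0+84:c0+100])
for z in (.153,.156,.159,.162):
    cen=np.array([.597,-.179,z]); e=cen+.065*ey; f=cen-.065*ey
    print(z,'side end ctr',proj(d,e)-np.array([r0,c0]),'top edge',proj(d,e+[0,0,.006])-np.array([r0,c0]),'bot',proj(d,e-[0,0,.006])-np.array([r0,c0]),'wrist',proj(c,e+[0,0,.006]),proj(c,f+[0,0,.006]))
```

```text
wrist cols [164, 173, 173, 173, 171, 157, 125, 105, 103, 103, 103, 104, 99, 82, 58, 45, 44, 44, 45, 44, 44, 44, 43, 50, 72, 96, 106, 107, 106, 106, 106, 106, 106, 106, 104, 105, 104, 104, 103, 103]
rows [173, 173, 173, 173, 173, 173, 170, 157, 135, 112, 89, 64, 47, 44, 45, 45, 43, 44, 45, 44, 44, 45, 44, 44, 44, 44, 45, 43, 44, 42, 41, 43, 45, 44, 44, 43, 44, 44, 43, 43, 43, 43]
206 201
[[ 30  32  34  29  30  46  87 124 132 131 135 130 133 133 134 136]
 [ 25  33  33  25  25  50  96 125 132 133 133 132 133 133 131 135]
 [ 28  21  31  33  33  63 103 124 132 132 133 129 132 134 131 130]
 [ 30  28  29  32  28  59  97 116 126 127 130 130 132 131 131 133]
 [ 29  26  28  34  35  42  63  82  93 103 110 122 130 132 128 130]
 [ 28  24  27  32  30  31  39  44  52  63  73  96 118 128 128 130]
 [ 26  30  27  28  26  26  27  27  33  36  45  75 112 129 132 131]
 [ 30  28  28  23  22  29  34  30  30  27  47  83 116 132 133 129]
 [ 28  28  30  22  25  28  27  22  15  28  42  84 123 130 133 128]
 [ 36  31  17  18  17  23  25  25  26  26  45  85 125 134 132 129]
 [ 36  26  24  31  34  25  24  18  24  3
[... 678 characters left out ...]
7806), np.float64(254.9277112216478)]
0.156 side end ctr [44.0385 95.2886] top edge [42.0191 95.5162] bot [46.0366 95.0633] wrist [np.float64(116.56032145372079), np.float64(256.21538214170937)] [np.float64(252.56503213375203), np.float64(254.89657996769577)]
0.159 side end ctr [43.0315 95.4021] top edge [41.0013 95.631 ] bot [45.0402 95.1756] wrist [np.float64(116.52608307162586), np.float64(256.1944114988609)] [np.float64(253.8713381869714), np.float64(254.86483665496255)]
0.162 side end ctr [42.0191 95.5162] top edge [39.9779 95.7464] bot [44.0385 95.2886] wrist [np.float64(116.49108464231723), np.float64(256.1729753352229)] [np.float64(255.20358196172134), np.float64(254.83246305409423)]
```

Run:
```python
from h import *
d=shot('side');S=d['frame'].max(2); r0,c0=206,201
th=np.radians(-111.1); ex=np.array([np.cos(th),np.sin(th),0]); ey=np.array([-ex[1],ex[0],0])
cen=np.array([.597,-.179,.156])+.0025*ex-.0014*ey
for y in (-.038,-.03,.04,.065):
  p=cen+y*ey; q=[proj(d,p+[0,0,.006]-.005*ex),proj(d,p-[0,0,.006]+.005*ex)]
  k=round(q[0][1]); print(y,'pred top/bot',np.round([a[0] for a in q],1),'col',k,[int(v) for v in S[int(q[0][0])-6:int(q[0][0])+14,k]],'from',int(q[0][0])-6)
```

```text
-0.038 pred top/bot [235.6 243.2] col 245 [123, 120, 125, 126, 122, 123, 101, 71, 57, 49, 35, 29, 21, 37, 78, 119, 131, 133, 136, 136] from 229
-0.03 pred top/bot [236.5 244.1] col 249 [135, 133, 136, 133, 133, 129, 102, 72, 55, 50, 36, 20, 25, 27, 46, 56, 60, 58, 60, 63] from 230
0.04 pred top/bot [244.1 251.9] col 283 [88, 75, 62, 52, 39, 36, 23, 25, 29, 28, 29, 30, 24, 22, 29, 35, 25, 24, 29, 28] from 238
0.065 pred top/bot [246.9 254.8] col 296 [134, 133, 137, 132, 136, 133, 126, 97, 79, 83, 86, 88, 89, 107, 118, 128, 131, 132, 128, 128] from 240
```

```bash
python3 -c "
from bench import manip
print(manip.close_job())"
```

```text
the job is handed in; nothing more can be done
None
```

The frame hangs by both bar ends in the throats of the larger stand. The gripper is released and about 14 cm above the bar, and the job was handed in at about 17 s. Handing in gives no verdict, so the result below rests on my own checks.

**How it went:** I gripped the bar, lifted the frame out of the rack and turned it square to the fork. I pushed the keepers back about 10 mm, with the wrist reading about 14 N at most. I then lowered the bar until it touched the floors, where the wrist read about 11 N up, and let go.

**Last checks:**
- **Height:** the bar's edges in the side picture match a level bar at 156 mm, near the -y plate to within about 0.3 pixel. The +y end agreed to about 0.5 pixel.
- **Centring:** the bar sits about 5 mm off the middle between the plates (15 mm allowed).
- **Angle:** just before I let go, the gripper was within about 0.2° of square to the plates. I did not measure the bar's angle again after release.
- **Robot:** it reads essentially no force and touches nothing.

**Disagreements and gaps:**
- **Network estimate:** one bar position from the networks' two-camera picks gave 162 mm. I trusted the edge match and the floor contact at a tool height that puts the bar at about 156 mm.
- **Keeper contact:** it came about 2.5 mm later than the pictures suggested.
- **Drift:** the tool tilted about 1° and drifted about 4 mm along the bar while lowering.
- **Bystanders:** I did not measure their positions at the end; none was approached.

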